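# Test the stop buttons and set the worn one aside

## Task

Two spare push-lock stop buttons (grey boxes with a black mushroom head) stand on the worktop; one of them is worn. Test both where they stand, first the left one and then the right one, by pressing the head fully down from above and letting go: a sound one stays down, a worn one springs back up. Leave the sound button standing where it is with its head down, and set the worn one down upright in the empty grey tray, without dropping it.

Things in the scene. Friction and masses are not known exactly. Their poses are not given: they have to be found in the camera images.
- switch_1: stop button, both alike: loose grey box 60 (x) x 46 (y) x 34 mm high, a 10 mm black gland stub on its +x end, a round black mushroom head (36 mm across, 12 mm thick) on a stem in the middle of its top; 0.23 kg. Origin: centre of the underside, z up. Head top 61 mm above it when out, 51 mm fully down (needs at most 4 N). Grip the box across its 46 mm width (along y)
- switch_2: stop button, both alike: loose grey box 60 (x) x 46 (y) x 34 mm high, a 10 mm black gland stub on its +x end, a round black mushroom head (36 mm across, 12 mm thick) on a stem in the middle of its top; 0.23 kg. Origin: centre of the underside, z up. Head top 61 mm above it when out, 51 mm fully down (needs at most 4 N). Grip the box across its 46 mm width (along y)
- cap_1 (a joint): travel of the head of switch_1 in m: 0 = out, 0.010 = fully down (gap under the head 15 mm out, 5 mm down). A sound one moves stiffly (3 N) and stays as far down as it was pushed (pressing again changes nothing); a worn one springs back to 0 at once
- cap_2 (a joint): travel of the head of switch_2 in m: 0 = out, 0.010 = fully down (gap under the head 15 mm out, 5 mm down). A sound one moves stiffly (3 N) and stays as far down as it was pushed (pressing again changes nothing); a worn one springs back to 0 at once
- tray: fixed shallow grey square tray, 190 x 190 mm outside, walls 4 mm thick and 28 mm high (rolled rim up to 31 mm), inside 182 x 182 mm, its floor 4 mm above the worktop; empty. Origin: centre of the underside, z up, x and y along its sides

How it is judged:
By the outcome, as a careful person would: the job done as asked, in the order asked, and still so for the second after the job is handed in, with the robot touching nothing.
It also fails if it takes over 58 s, if anything falls off the work surface, if the arm or the gripper's body presses on something with over 40 N, if the wrist force passes 120 N, or if a joint passes its speed limit or range.

## Robot

A 7-joint arm with a two-finger parallel gripper is mounted at the origin on a cart in front of the work surface, level with it; the furniture and walls round the work are solid. World frame = base frame: x ahead of the robot, y to its left, z up, the work surface at z = 0. Lengths are in m, angles in rad, forces in N, time in s.
With the tool pointing down it reaches from about 0.35 to 0.9 m from the base axis. Payload 8.1 kg.
Tool frame: the origin (TCP) lies at the very end of the fingers, on their centre line; the grasp point (between the pads) lies 19 mm behind it (arm.tcp_to_grasp is the distance from the TCP to the grasp point, in m); z points along the fingers, y is the line along which they close (so a half turn about z gives the same grasp; the last joint's range is limited). The gripper opens to 92 mm and grips with 3 to 60 N. Pads are 19 mm wide; open, the fingers measure 130 mm over their backs; the gripper's body (75 mm by 190 mm) begins 47 mm behind the grasp point.
Start: joints at [-1.34, 0.434, 0.025, 1.573, -0.012, 1.134, -0.075], TCP at [0.205, 0.591, 0.227] pointing down, gripper open.
Joint ranges: [-2.62, 2.62], [-0.44, 2.09], [-1.27, 1.32], [0.08, 2.57], [-1.32, 4.46], [0.12, 2], [-2.74, 2.74]. Speed limits (rad/s): [2.22, 2.22, 3.01, 3.01, 3.14, 3.14, 3.14].

## Interface

Orientations are given as a rotation vector (axis times angle).
In Python, from cell import arm, cam, sign_off gives the robot as it stands (arm), with the cameras (cam) and the job as plain functions.
- The arm moves only by the tool move_tool, called in YAML: its name, and indented under it one key for each argument. Schema: {"type":"object","properties":{"rows":{"type":"array","items":{"type":"number"},"minItems":5,"maxItems":50},"force":{"type":"number"},"only":{"type":"string"},"quiet":{"type":"boolean"},"lines":{"type":"string"}},"required":["rows"],"additionalProperties":false}. rows is one flat list of numbers that holds 1 to 10 rows one after another, with no inner brackets; each row has 5 numbers: dx, dy, dz in shares of 80 cm (1.0 is 80 cm), then a turn about the tool's z in parts of the range, where 1.0 means 180 degrees, then the opening from 0.0 (shut) to 1.0 (fully open); each row shifts and turns the commanded pose from where the row before left it, along the tool's axes as they then stand; what a row does not reach is not made up. A row lasts 1/10 s, in which the tool goes at most 0.05 m and 0.15 rad, less where a joint would pass 70% of its speed; a pose out of reach is approached as far as the arm can. The fingers move at their own pace and stop on an object; force is the grip in N (left out, the last holds). Time passes only in rows, so rows that do not move let the fingers close. The tool returns the time, the measured TCP pose, the force, the opening and the grip force at its end. only (a regular expression) keeps the lines of the reply that match it, lines (a string "A,B") keeps lines A to B, and quiet returns only ok. Input that does not fit is refused with a message, and nothing moves.
- arm.observe(): the state, without advancing time (a new reading comes with each control period).
- cam.get_image(name): name is "scene" or "top" or "wrist"; returns a dict with "image" (384x512x3 uint8, blue, green, red), "fx", "fy", "cx", "cy" (pixels), "cam_to_world" (4x4, takes a point from camera to world coordinates); the wrist camera has in their place "mount" (4x4, takes a point from camera to tool coordinates, whose origin is the TCP and whose axes are the flange's). Camera axes: x right, y down, z forward; pixel columns grow to the right and rows downward; lengths in m; the calibration is good to about 2 mm. A picture is of the moment at which its call begins: read the wrist's pose just before it. There is no depth.
- sign_off(): hands the job in; it is judged then, once.
The state is a dict: "clock": time; "joints": joint angles; "dq": joint speeds; "joint_efforts": joint torques, N m; "position": TCP position; "ee_rot": TCP orientation; "force": force on the tool from outside, world axes, zero at the start; "ft_torque": the same for the moment, N m; "width": opening from 0.0 (shut) to 1.0 (fully open); "gripper_force": force on a finger pad.
Only numpy, scipy, OpenCV 4.12 (cv2) and the standard library are available. Lean on these libraries where they do the work, as an engineer would, in place of code of your own. Each camera call takes 0.05 s, during which the arm holds its last target. There are 200 camera calls.

## Working session

There is one attempt and no reset: what is moved stays moved. The work goes in short steps, Python scripts to look and compute and a tool call to move; the robot and the scene stay as the last step left them, time stands still between calls to the robot, and variables do not carry over. Pictures are saved under pics/ and viewed, at most 10 in all, crops included, and the job is handed in when it is done.

```bash
ls; mkdir -p pics; python3 - <<'E'
from cell import arm, cam, sign_off
import cv2,numpy as np
s=arm.observe();print(s['clock'],s['position'],s['ee_rot'],s['width'],arm.tcp_to_grasp)
for n in("top","scene"):
    d=cam.get_image(n);cv2.imwrite(f"pics/{n}0.png",d["image"]);np.savez(f"pics/{n}0.npz",**d)
    print(n,d["fx"],d["fy"],d["cx"],d["cy"],np.round(d["cam_to_world"],3).tolist())
E
```

```text
cell.py
pics
0.0 [0.20464465 0.58998256 0.22594076] [-5.21913832e-01 -3.09782446e+00  2.54149259e-03] 0.999774611489035 0.0188
top 484.8348140549947 484.8348140549947 244.83022625966032 184.72616603056505 [[-0.021, -0.998, 0.059, 0.455], [-1.0, 0.022, 0.011, 0.03], [-0.012, -0.059, -0.998, 1.1], [0.0, 0.0, 0.0, 1.0]]
scene 353.07375839279393 353.07375839279393 255.30554768694168 187.7871037558899 [[0.496, -0.567, 0.658, -0.089], [-0.868, -0.306, 0.391, -0.32], [-0.021, -0.765, -0.644, 0.675], [0.0, 0.0, 0.0, 1.0]]
```

View pics/top0.png

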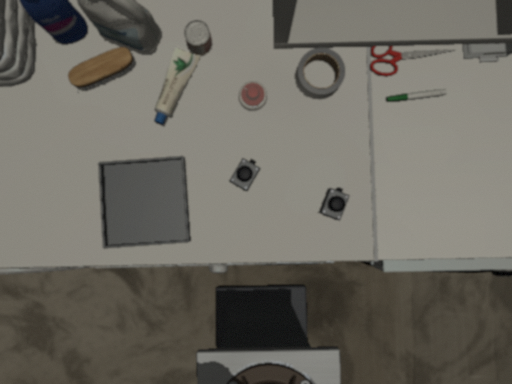

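View pics/scene0.png

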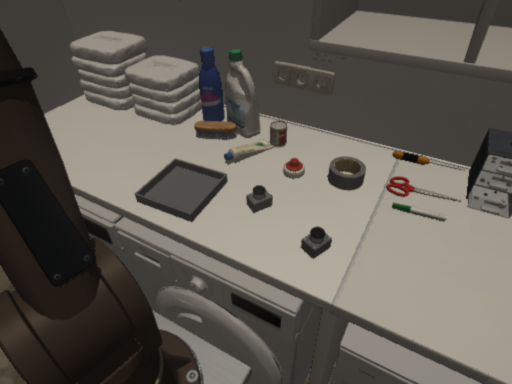

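The top view shows the left switch at about (245,173), the right one at (335,203) and the tray centred at (145,201). The scene view agrees. Next I'll measure them by colour masks.

```bash
cat > h.py <<'E'
import numpy as np,cv2
def ray(d,u,v,z):
    T=np.array(d["cam_to_world"]);r=T[:3,:3]@[(u-d["cx"])/d["fx"],(v-d["cy"])/d["fy"],1]
    return T[:3,3]+r*(z-T[2,3])/r[2]
E
python3 - <<'E'
from h import *
d=np.load("pics/top0.npz");im=d["image"];g=cv2.cvtColor(im,cv2.COLOR_BGR2GRAY)
o=[]
for n,(u,v) in {"L":(245,173),"R":(335,203)}.items():
    w=24;c=g[v-w:v+w,u-w:u+w]
    for nm,t,z in(("head",45,.061),("box",125,.034)):
        m=(c<t).astype(np.uint8)
        k,lab,st,ce=cv2.connectedComponentsWithStats(m)
        # component with largest area
        i=1+np.argmax(st[1:,4]);ys,xs=np.nonzero(lab==i)
        cnt=np.c_[xs,ys].astype(np.float32)
        r=cv2.minAreaRect(cnt);(cx,cy),rad=cv2.minEnclosingCircle(cnt)
        b=[ray(d,p[0]+u-w,p[1]+v-w,z)[:2].round(4).tolist() for p in cv2.boxPoints(r)]
        print(n,nm,st[i].tolist(),"centroid",ray(d,ce[i][0]+u-w,ce[i][1]+v-w,z).round(4),"circ",ray(d,cx+u-w,cy+v-w,z).round(4),rad,b)
    o.append(cv2.resize(im[v-w:v+w,u-w:u+w],(390,390),interpolation=cv2.INTER_NEAREST))
cv2.imwrite("pics/crop0.png",np.hstack(o))
m=(g[140:262,85:205]<130).astype(np.uint8);k,l,st,ce=cv2.connectedComponentsWithStats(m);i=1+np.argmax(st[1:,4]);ys,xs=np.nonzero(l==i)
r=cv2.minAreaRect(np.c_[xs+85,ys+140].astype(np.float32));print("tray",r,[ray(d,p[0],p[1],.03)[:2].round(3).tolist() for p in cv2.boxPoints(r)],ray(d,*r[0],.03))
E
```

```text
L head [16, 17, 15, 15, 180] centroid [0.5418 0.0429 0.061 ] circ [0.5417 0.0428 0.061 ] 7.691664218902588 [[0.5576, 0.0575], [0.5569, 0.0274], [0.5267, 0.028], [0.5274, 0.0581]]
L box [7, 8, 33, 35, 696] centroid [0.5424 0.0416 0.034 ] circ [0.5429 0.0423 0.034 ] 17.544130325317383 [[0.526, 0.0811], [0.5888, 0.0429], [0.5624, 0.0], [0.4998, 0.0384]]
R head [17, 17, 17, 16, 199] centroid [ 0.4722 -0.1524  0.061 ] circ [ 0.4714 -0.1524  0.061 ] 8.24631118774414 [[0.4659, -0.13], [0.4946, -0.1454], [0.479, -0.1748], [0.4503, -0.1594]]
R box [6, 8, 33, 34, 760] centroid [ 0.4736 -0.1524  0.034 ] circ [ 0.4741 -0.1507  0.034 ] 18.35767936706543 [[0.4526, -0.114], [0.5201, -0.1426], [0.4989, -0.1929], [0.4317, -0.1642]]
tray ((143.4390869140625, 201.64720153808594), (89.27255249023438, 90.8399887084961), 85.91438293457031) [[0.58, 0.374], [0.59, 0.172], [0.393, 0.161], [0.383, 0.361]] [0.4861057  0.26683907 0.03      ]
```

View pics/crop0.png

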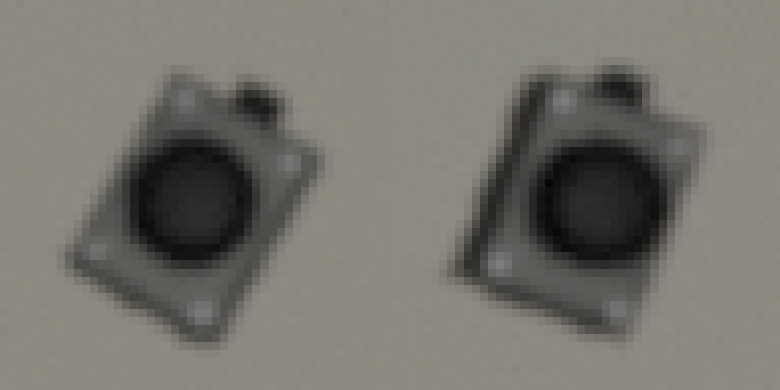

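```bash
cat >> h.py <<'E'
from scipy.spatial.transform import Rotation as R
def go(arm,xyz,boxyaw=None):
    s=arm.observe();M=R.from_rotvec(s["ee_rot"]).as_matrix();p=np.array(s["position"])
    print("t",round(s["clock"],2),"pos",p.round(4),"F",np.round(s["force"],1),"w",round(s["width"],3),"tilt",M[:,2].round(3),"j7",s["joints"][6])
    print("d_tool",(M.T@(np.array(xyz)-p)).round(4))
    if boxyaw is not None:
        b=np.radians(boxyaw+90);a=M.T@[np.cos(b),np.sin(b),0];t=np.arctan2(-a[0],a[1])
        t=(t+np.pi/2)%np.pi-np.pi/2
        Mn=M@R.from_rotvec([0,0,t]).as_matrix()
        print("turn",round(t,4),"d_tool after turn",(Mn.T@(np.array(xyz)-p)).round(4))
E
python3 -c "
from cell import arm, cam, sign_off
from h import *
go(arm,[.5418,.0429,.16],-31)"
```

```text
t 0.1 pos [0.2047 0.59   0.226 ] F [-0.2  0.8 -0.2] w 1.0 tilt [-0.    -0.001 -1.   ] j7 -0.07515326361703707
d_tool [-0.4978 -0.4063  0.0667]
turn 0.2071 d_tool after turn [-0.5707 -0.2953  0.0667]
```

The rows are not in the units I measure in: shifts go in shares of 80 cm and turns go in shares of 180 degrees. I convert before sending: -0.03 m / 0.8 = -0.0375, -0.015 m / 0.8 = -0.0188, 0.1 rad / 3.1416 = 0.0318.

move_tool:
  rows: [0, 0, 0, 0.0318, 0, 0, 0, 0, 0.0318, 0, -0.0375, -0.0188, 0, 0, 0, -0.0375, -0.0188, 0, 0, 0, -0.0375, -0.0188, 0, 0, 0, -0.0375, -0.0188, 0, 0, 0, -0.0375, -0.0188, 0, 0, 0, -0.0375, -0.0188, 0, 0, 0, -0.0375, -0.0188, 0, 0, 0, -0.0375, -0.0188, 0, 0, 0]

```text
clock: 1.1
position: [0.3508, 0.3637, 0.2265]
ee_rot: [-0.829, -3.03, 0.001]
force: [0.6, 0.9, 0.2]
width: 0.181
gripper_force: 0.0
```

move_tool:
  rows: [-0.0375, -0.0188, 0, 0, 0, -0.0375, -0.0188, 0, 0, 0, -0.0375, -0.0188, 0, 0, 0, -0.0375, -0.0188, 0, 0, 0, -0.0375, -0.0188, 0, 0, 0, -0.0375, -0.0188, 0, 0, 0, -0.0375, -0.0188, 0, 0, 0, -0.0375, -0.0188, 0, 0, 0, -0.0375, -0.0188, 0, 0, 0, 0, 0, 0, 0, 0]

```text
clock: 2.1
position: [0.5159, 0.1065, 0.2266]
ee_rot: [0.838, 3.026, -0.003]
force: [-0.4, -0.6, -0.9]
width: 0.004
gripper_force: 0.0
```

```bash
python3 - <<'E'
from cell import arm, cam, sign_off
from h import *
go(arm,[.5418,.0429,.12],-31)
s=arm.observe();d=cam.get_image("wrist");cv2.imwrite("pics/w0.png",d["image"]);np.savez("pics/w0.npz",pos=s["position"],rot=s["ee_rot"],**d);print(np.round(d["mount"],3).tolist(),d["fx"])
E
```

```text
t 2.1 pos [0.5159 0.1065 0.2266] F [-0.4 -0.6 -0.9] w 0.004 tilt [ 0.001 -0.002 -1.   ] j7 0.8291088902573733
d_tool [-0.0547 -0.041   0.1068]
turn 0.0005 d_tool after turn [-0.0547 -0.041   0.1068]
[[0.0, -0.951, -0.309, 0.085], [1.0, -0.0, 0.001, -0.0], [-0.001, -0.309, 0.951, -0.159], [0.0, 0.0, 0.0, 1.0]] 287.18728351561646
```

View pics/w0.png

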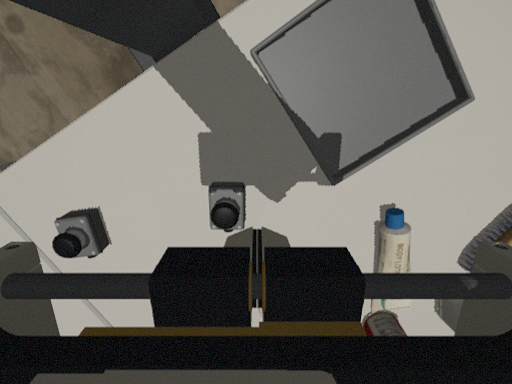

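The wrist view shows the left head at about (225,214), square to the tool, and the right head at (67,245). I'll cast the wrist rays as a cross-check.

```bash
cat >> h.py <<'E'
def wcam(f):
    d=dict(np.load(f));T=np.eye(4);T[:3,:3]=R.from_rotvec(d["rot"]).as_matrix();T[:3,3]=d["pos"];d["cam_to_world"]=T@d["mount"];return d
def heads(d,win,z,t=40):
    g=cv2.cvtColor(d["image"],cv2.COLOR_BGR2GRAY);u0,v0,u1,v1=win
    k,l,st,ce=cv2.connectedComponentsWithStats((g[v0:v1,u0:u1]<t).astype(np.uint8));i=1+np.argmax(st[1:,4])
    ys,xs=np.nonzero(l==i);(cx,cy),r=cv2.minEnclosingCircle(np.c_[xs,ys].astype(np.float32))
    print(st[i].tolist(),(cx+u0,cy+v0),r,"world",ray(d,cx+u0,cy+v0,z).round(4))
E
python3 - <<'E'
from h import *
d=wcam("pics/w0.npz")
for t in(30,40):
  heads(d,(205,190,245,228),.057,t);heads(d,(48,228,85,262),.057,t)
E
```

```text
[6, 13, 28, 25, 303] (224.53061294555664, 214.63265228271484) 13.631852149963379 world [0.5398 0.0453 0.057 ]
[5, 5, 28, 24, 449] (66.8973503112793, 244.6589412689209) 14.149528503417969 world [ 0.4707 -0.1506  0.057 ]
[6, 13, 28, 25, 448] (224.40540504455566, 215.13513565063477) 13.951518058776855 world [0.5402 0.0448 0.057 ]
[5, 4, 29, 26, 523] (67.0, 244.5) 14.430970191955566 world [ 0.4706 -0.1503  0.057 ]
```

In the tool's units: 0.04 m / 0.8 = 0.05, 0.03 m / 0.8 = 0.0375.

move_tool:
  rows: [-0.0334, -0.0254, 0, 0, 0, -0.0334, -0.0253, 0, 0, 0, 0, 0, 0.0375, 0, 0, 0, 0, 0.05, 0, 0, 0, 0, 0.05, 0, 0, 0, 0, 0.025, 0, 0, 0, 0, 0.0188, 0, 0, 0, 0, 0, 0, 0, 0, 0, 0, 0, 0]

```text
clock: 3.05
position: [0.5392, 0.0502, 0.0819]
ee_rot: [-0.827, -3.03, -0.0]
force: [-0.1, -0.0, 0.1]
width: 0.004
gripper_force: 0.0
```

```bash
python3 -c "
from cell import arm, cam, sign_off
from h import *
go(arm,[.541,.044,.051],-31)"
```

```text
t 3.05 pos [0.5392 0.0502 0.0819] F [-0.1 -0.   0.1] w 0.004 tilt [-0.001  0.    -1.   ] j7 1.0435500397963369
d_tool [-0.0048 -0.0044  0.0309]
turn 0.0081 d_tool after turn [-0.0048 -0.0044  0.0309]
```

In the tool's units: 0.01 m / 0.8 = 0.0125, 0.005 m / 0.8 = 0.0063.

move_tool:
  rows: [-0.006, -0.0055, 0.0125, 0, 0, 0, 0, 0.0063, 0, 0, 0, 0, 0.0063, 0, 0, 0, 0, 0.005, 0, 0, 0, 0, 0.0038, 0, 0, 0, 0, 0.0025, 0, 0, 0, 0, 0.0025, 0, 0, 0, 0, 0, 0, 0, 0, 0, 0, 0, 0]

```text
clock: 3.95
position: [0.5415, 0.043, 0.0512]
ee_rot: [0.829, 3.03, 0.0]
force: [-1.9, -1.5, 8.1]
width: 0.004
gripper_force: 4.1
```

```bash
python3 -c "
from cell import arm, cam, sign_off
from h import *
go(arm,[.541,.044,.050],-31)"
```

```text
t 3.95 pos [0.5415 0.043  0.0512] F [-1.9 -1.5  8.1] w 0.004 tilt [ 0.  0. -1.] j7 1.0745220292115916
d_tool [0.0009 0.0006 0.0012]
turn 0.007 d_tool after turn [0.0009 0.0006 0.0012]
```

In the tool's units: 0.001 m / 0.8 = 0.0013, 0.0005 m / 0.8 = 0.0006.

move_tool:
  rows: [0, 0, 0.0013, 0, 0, 0, 0, 0.0006, 0, 0, 0, 0, 0, 0, 0]

```text
clock: 4.25
position: [0.5416, 0.0431, 0.0508]
ee_rot: [0.829, 3.029, 0.001]
force: [-6.9, -1.1, 22.8]
width: 0.001
gripper_force: 11.6
```

move_tool:
  rows: [0, 0, -0.0063, 0, 0, 0, 0, -0.0125, 0, 0, 0, 0, -0.025, 0, 0, 0, 0, -0.0375, 0, 0, 0, 0, -0.0375, 0, 0, 0, 0, -0.0375, 0, 0, 0.0375, 0.025, -0.025, 0, 0, 0.0375, 0.025, 0, 0, 0, 0, 0, 0, 0, 0]

```text
clock: 5.15
position: [0.5081, 0.1136, 0.195]
ee_rot: [-0.818, -3.032, -0.005]
force: [-0.4, 0.7, -0.6]
width: 0.008
gripper_force: 0.0
```

```bash
python3 - <<'E'
from cell import arm, cam, sign_off
from h import *
go(arm,[.4715,-.1515,.12],-23)
s=arm.observe();d=cam.get_image("wrist");cv2.imwrite("pics/w1.png",d["image"]);np.savez("pics/w1.npz",pos=s["position"],rot=s["ee_rot"],**d)
a=cam.get_image("scene");np.savez("pics/s1.npz",**a)
s0=np.load("pics/scene0.npz")["image"]
f=lambda i:cv2.resize(i[180:260,240:340],(400,320),interpolation=cv2.INTER_CUBIC)
cv2.imwrite("pics/cmp1.png",np.hstack([f(s0),f(a["image"])]))
E
```

```text
t 5.15 pos [0.5081 0.1136 0.195 ] F [-0.4  0.7 -0.6] w 0.008 tilt [-0.     0.003 -1.   ] j7 0.8444280344678766
d_tool [-0.1018 -0.2477  0.0742]
turn -0.1256 d_tool after turn [-0.07   -0.2585  0.0742]
```

View pics/cmp1.png

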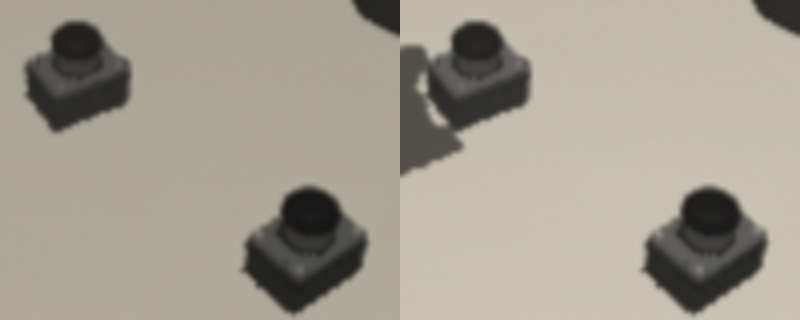

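View pics/w1.png

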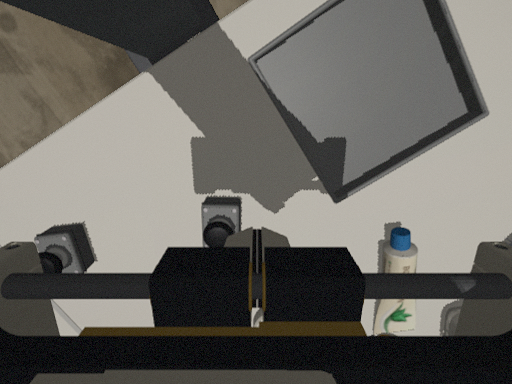

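The left head is back at full height: its top is at row 22 of the crop in both frames, and the box hasn't moved. It bottomed at z = 0.051 with 23 N, so the left one is worn. Now the right one.

In the tool's units: -0.034 m / 0.8 = -0.0425, -0.032 m / 0.8 = -0.04, -0.125 rad / 3.1416 = -0.0398.

move_tool:
  rows: [0, 0, 0, -0.0398, 0, -0.0113, -0.04, 0, 0, 0, -0.0113, -0.04, 0, 0, 0, -0.0113, -0.04, 0, 0, 0, -0.0113, -0.04, 0, 0, 0, -0.0113, -0.04, 0, 0, 0, -0.0113, -0.04, 0, 0, 0, -0.0113, -0.04, 0, 0, 0, -0.0088, -0.0425, 0.025, 0, 0, 0, 0, 0.0375, 0, 0]

```text
clock: 6.25
position: [0.4713, -0.1633, 0.1452]
ee_rot: [0.65, 3.069, -0.004]
force: [1.6, 0.3, -0.8]
width: 0.007
gripper_force: 0.0
```

move_tool:
  rows: [0, 0, 0.0375, 0, 0, 0, 0, 0.0313, 0, 0, 0, 0, 0, 0, 0, 0, 0, 0, 0, 0]

```text
clock: 6.65
position: [0.4713, -0.1574, 0.0894]
ee_rot: [-0.64, -3.075, 0.001]
force: [1.5, -0.5, 1.0]
width: 0.004
gripper_force: 0.0
```

```bash
python3 -c "
from cell import arm, cam, sign_off
from h import *
go(arm,[.4715,-.1515,.051],-23)"
```

```text
t 6.65 pos [ 0.4713 -0.1574  0.0894] F [ 1.5 -0.5  1. ] w 0.004 tilt [-0.001 -0.    -1.   ] j7 1.6057203271229614
d_tool [0.0021 0.0055 0.0384]
turn -0.0089 d_tool after turn [0.0021 0.0055 0.0384]
```

In the tool's units: 0.01 m / 0.8 = 0.0125, 0.007 m / 0.8 = 0.0088.

move_tool:
  rows: [0.0025, 0.0063, 0.0125, 0, 0, 0, 0, 0.0088, 0, 0, 0, 0, 0.0063, 0, 0, 0, 0, 0.0063, 0, 0, 0, 0, 0.005, 0, 0, 0, 0, 0.0038, 0, 0, 0, 0, 0.0025, 0, 0, 0, 0, 0.0025, 0, 0, 0, 0, 0.0013, 0, 0, 0, 0, 0, 0, 0]

```text
clock: 7.65
position: [0.472, -0.151, 0.0511]
ee_rot: [0.638, 3.076, 0.001]
force: [-3.9, 1.9, 18.2]
width: 0.003
gripper_force: 8.6
```

```bash
python3 -c "
from cell import arm, cam, sign_off
from h import *
go(arm,[.4715,-.1515,.051],-23)"
```

```text
t 7.65 pos [ 0.472  -0.151   0.0511] F [-3.9  1.9 18.2] w 0.003 tilt [ 0.001  0.001 -1.   ] j7 1.6300334855481857
d_tool [ 0.0003 -0.0007  0.0001]
turn -0.0076 d_tool after turn [ 0.0003 -0.0007  0.0001]
```

In the tool's units: -0.04 m / 0.8 = -0.05, 0.03 m / 0.8 = 0.0375.

move_tool:
  rows: [0, 0, 0, 0, 0, 0, 0, -0.0063, 0, 0, 0, 0, -0.025, 0, 0, 0, 0, -0.05, 0, 0, 0, 0, -0.05, 0, 0, 0.0125, 0.0375, -0.05, 0, 0, 0.0125, 0.0375, 0, 0, 1, 0.0125, 0.0375, 0, 0, 1, 0, 0, 0, 0, 1]

```text
clock: 8.55
position: [0.4805, -0.0526, 0.1946]
ee_rot: [0.629, 3.078, 0.003]
force: [0.3, -0.2, -0.4]
width: 0.214
gripper_force: 0.0
```

```bash
python3 - <<'E'
from cell import arm, cam, sign_off
from h import *
go(arm,[.541,.044,.15],-31)
a=cam.get_image("scene");np.savez("pics/s2.npz",**a)
s0=np.load("pics/scene0.npz")["image"]
f=lambda i:cv2.resize(i[180:260,240:340],(400,320),interpolation=cv2.INTER_CUBIC)
cv2.imwrite("pics/cmp2.png",np.hstack([f(s0),f(a["image"])]))
E
```

```text
t 8.55 pos [ 0.4805 -0.0526  0.1946] F [ 0.3 -0.2 -0.4] w 0.214 tilt [ 0.     0.002 -1.   ] j7 1.2934461702416167
d_tool [-0.0178  0.1125  0.0448]
turn 0.1382 d_tool after turn [-0.0022  0.1139  0.0448]
```

View pics/cmp2.png

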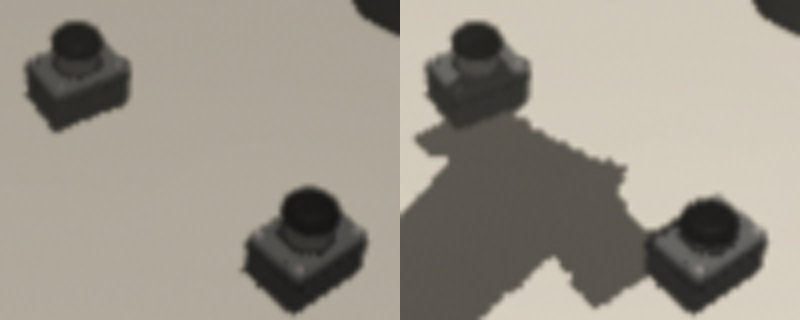

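The right head is now visibly lower (top at row ~197, was 187) and stays down, so the right one is sound. The left one is still up. I'll go and grip the left one.

In the tool's units: 0.028 m / 0.8 = 0.035, 0.02 m / 0.8 = 0.025, 0.138 rad / 3.1416 = 0.0439.

move_tool:
  rows: [0, 0, 0, 0.0439, 1, -0.0025, 0.035, 0, 0, 1, 0, 0.035, 0, 0, 1, 0, 0.035, 0, 0, 1, 0, 0.035, 0.025, 0, 1, 0, 0, 0.025, 0, 1, 0, 0, 0.025, 0, 1, 0, 0, 0, 0, 1, 0, 0, 0, 0, 1]

```text
clock: 9.5
position: [0.5399, 0.0362, 0.1346]
ee_rot: [-0.851, -3.024, 0.002]
force: [0.4, -1.1, 0.7]
width: 0.99
gripper_force: 0.0
```

```bash
python3 -c "
from cell import arm, cam, sign_off
from h import *
go(arm,[.541,.044,.008],-31)"
```

```text
t 9.5 pos [0.5399 0.0362 0.1346] F [ 0.4 -1.1  0.7] w 0.99 tilt [-0.001 -0.001 -1.   ] j7 1.03990294405339
d_tool [0.0031 0.0074 0.1265]
turn -0.0075 d_tool after turn [0.003  0.0074 0.1265]
```

In the tool's units: 0.03 m / 0.8 = 0.0375, 0.02 m / 0.8 = 0.025, -0.007 rad / 3.1416 = -0.0022.

move_tool:
  rows: [0.0038, 0.0088, 0.025, -0.0022, 1, 0, 0, 0.0375, 0, 1, 0, 0, 0.0375, 0, 1, 0, 0, 0.025, 0, 1, 0, 0, 0.0125, 0, 1, 0, 0, 0.01, 0, 1, 0, 0, 0.0063, 0, 1, 0, 0, 0, 0, 1, 0, 0, 0, 0, 1]

```text
clock: 10.4
position: [0.5416, 0.0451, 0.0122]
ee_rot: [0.838, 3.027, 0.001]
force: [0.6, -0.0, 0.4]
width: 1.004
gripper_force: 0.0
```

```bash
python3 -c "
from cell import arm, cam, sign_off
from h import *
go(arm,[.541,.044,.008],-31)"
```

```text
t 10.4 pos [0.5416 0.0451 0.0122] F [ 0.6 -0.   0.4] w 1.004 tilt [ 0.001  0.    -1.   ] j7 1.109640299465477
d_tool [-0.     -0.0012  0.0042]
turn 0.0011 d_tool after turn [-0.     -0.0012  0.0042]
```

In the tool's units: 0.004 m / 0.8 = 0.005, -0.001 m / 0.8 = -0.0013.

move_tool:
  rows: [0, -0.0013, 0.005, 0, 1, 0, 0, 0, 0, 0.3, 0, 0, 0, 0, 0.3, 0, 0, 0, 0, 0.3, 0, 0, 0, 0, 0.3, 0, 0, 0, 0, 0.3, 0, 0, 0, 0, 0.3, 0, 0, 0, 0, 0.3]
  force: 20

```text
clock: 11.2
position: [0.5406, 0.0442, 0.0075]
ee_rot: [0.838, 3.028, 0.0]
force: [-0.6, -0.0, 0.2]
width: 0.499
gripper_force: 20.0
```

move_tool:
  rows: [0, 0, 0, 0, 0.3, 0, 0, -0.0063, 0, 0.3, 0, 0, -0.0125, 0, 0.3, 0, 0, -0.025, 0, 0.3, 0, 0, -0.0375, 0, 0.3, 0, 0, -0.0375, 0, 0.3, 0, 0, 0, 0, 0.3]

```text
clock: 11.9
position: [0.5431, 0.0443, 0.1067]
ee_rot: [0.837, 3.022, 0.005]
force: [0.2, -0.3, -2.2]
width: 0.499
gripper_force: 20.0
```

```bash
python3 -c "
from cell import arm, cam, sign_off
from h import *
go(arm,[.486,.267,.10],-31)
go(arm,[.486,.267,.10],-3)
a=cam.get_image('scene');s=arm.observe();d=cam.get_image('wrist')
cv2.imwrite('pics/held.png',np.hstack([cv2.resize(a['image'],(400,300)),cv2.resize(d['image'],(400,300))]))"
```

```text
t 11.9 pos [0.5431 0.0443 0.1067] F [ 0.2 -0.3 -2.2] w 0.499 tilt [ 0.007  0.001 -1.   ] j7 1.0546770993290817
d_tool [0.1636 0.1616 0.0066]
turn 0.0008 d_tool after turn [0.1637 0.1615 0.0066]
t 11.9 pos [0.5431 0.0443 0.1067] F [ 0.2 -0.3 -2.2] w 0.499 tilt [ 0.007  0.001 -1.   ] j7 1.0546770993290817
d_tool [0.1636 0.1616 0.0066]
turn -0.4879 d_tool after turn [0.0687 0.2194 0.0066]
```

View pics/held.png

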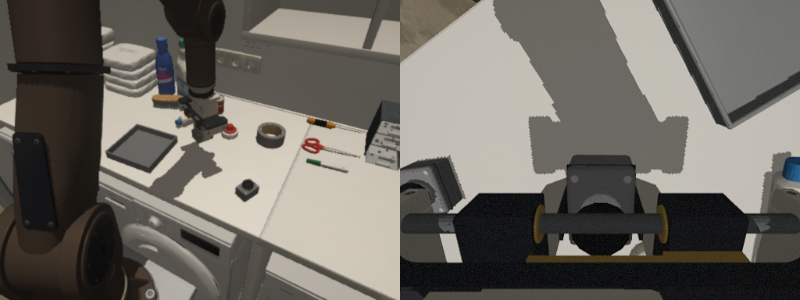

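The left picture shows the button lifted clear in the gripper, and the wrist view shows it square between the pads. The opening of 0.499 × 92 mm is 46 mm and the weight reads −2.2 N, both as they should be. Now to the tray.

In the tool's units: 0.02 m / 0.8 = 0.025.

move_tool:
  rows: [0.025, 0.025, 0, 0, 0.3, 0.025, 0.025, 0, 0, 0.3, 0.025, 0.025, 0, 0, 0.3, 0.025, 0.025, 0, 0, 0.3, 0.025, 0.025, 0, 0, 0.3, 0.025, 0.025, 0, 0, 0.3, 0.025, 0.025, 0, 0, 0.3, 0.025, 0.025, 0, 0, 0.3, 0, 0, 0.025, 0, 0.3, 0, 0, 0, 0, 0.3]

```text
clock: 13.0
position: [0.4829, 0.2634, 0.0795]
ee_rot: [-0.834, -3.025, 0.007]
force: [-0.4, -1.0, -2.8]
width: 0.497
gripper_force: 20.0
```

move_tool:
  rows: [0, 0, 0.0125, 0, 0.3, 0, 0, 0, 0, 0.3, 0, 0, 0, 0, 0.3]

```text
clock: 13.3
position: [0.4858, 0.2628, 0.0724]
ee_rot: [-0.84, -3.027, 0.001]
force: [0.2, 0.1, -2.1]
width: 0.497
gripper_force: 20.0
```

```bash
python3 -c "
from cell import arm, cam, sign_off
from h import *
go(arm,[.486,.267,.013],-31)"
```

```text
t 13.3 pos [0.4858 0.2628 0.0724] F [ 0.2  0.1 -2.1] w 0.497 tilt [-0.    -0.001 -1.   ] j7 0.6489708365057164
d_tool [0.002  0.0038 0.0594]
turn -0.0002 d_tool after turn [0.002  0.0038 0.0594]
```

In the tool's units: 0.02 m / 0.8 = 0.025, 0.01 m / 0.8 = 0.0125.

move_tool:
  rows: [0, 0, 0.025, 0, 0.3, 0, 0, 0.025, 0, 0.3, 0, 0, 0.0125, 0, 0.3, 0, 0, 0.0075, 0, 0.3, 0, 0, 0.0025, 0, 0.3, 0, 0, 0, 0, 0.3, 0, 0, 0, 0, 0.3]

```text
clock: 14.0
position: [0.486, 0.264, 0.0151]
ee_rot: [0.838, 3.027, 0.001]
force: [0.3, 0.8, -2.2]
width: 0.496
gripper_force: 20.0
```

move_tool:
  rows: [0, 0, 0.0013, 0, 0.3, 0, 0, 0, 0, 0.3, 0, 0, 0, 0, 0.3]

```text
clock: 14.3
position: [0.4856, 0.2638, 0.0137]
ee_rot: [0.838, 3.028, 0.0]
force: [0.6, -0.1, -1.8]
width: 0.503
gripper_force: 20.0
```

In the tool's units: 0.001 m / 0.8 = 0.0013.

move_tool:
  rows: [0, 0, 0.0013, 0, 0.3, 0, 0, 0.0013, 0, 0.3, 0, 0, 0, 0, 0.3, 0, 0, 0, 0, 0.3]

```text
clock: 14.7
position: [0.4855, 0.2637, 0.0115]
ee_rot: [0.838, 3.028, 0.0]
force: [-0.1, -0.7, -0.5]
width: 0.494
gripper_force: 20.0
```

In the tool's units: 0.0005 m / 0.8 = 0.0006.

move_tool:
  rows: [0, 0, 0.0006, 0, 0.3, 0, 0, 0, 0, 0.3, 0, 0, 0, 0, 0.3]

```text
clock: 15.0
position: [0.4856, 0.2637, 0.0115]
ee_rot: [-0.838, -3.028, -0.0]
force: [-2.4, -2.5, 6.8]
width: 0.5
gripper_force: 20.0
```

The button is on the tray floor (+6.8 N). I'll release it, rise and look.

In the tool's units: -0.04 m / 0.8 = -0.05, -0.03 m / 0.8 = -0.0375.

move_tool:
  rows: [0, 0, 0, 0, 0.75, 0, 0, 0, 0, 0.75, 0, 0, 0, 0, 0.75, 0, 0, 0, 0, 0.75, 0, 0, -0.0125, 0, 0.75, 0, 0, -0.0375, 0, 0.75, 0, 0, -0.05, 0, 0.75, 0, 0, -0.05, 0, 0.75, 0, 0, -0.05, 0, 0.75]

```text
clock: 15.9
position: [0.4854, 0.2633, 0.1732]
ee_rot: [0.838, 3.027, 0.0]
force: [0.4, 1.0, -0.3]
width: 0.749
gripper_force: 0.0
```

move_tool:
  rows: [0.05, 0.025, -0.025, 0, 0.75, 0.05, 0.025, 0, 0, 0.75, 0.05, 0.025, 0, 0, 0.75, 0.05, 0.025, 0, 0, 0.75, 0.05, 0.025, 0, 0, 0.75, 0, 0, 0, 0, 0.75, 0, 0, 0, 0, 0.75, 0, 0, 0, 0, 0.75]

```text
clock: 16.7
position: [0.3663, 0.4511, 0.1914]
ee_rot: [0.84, 3.027, -0.0]
force: [-0.3, -0.7, 0.4]
width: 0.749
gripper_force: 0.0
```

```bash
python3 -c "
from cell import arm, cam, sign_off
from h import *
go(arm,[.486,.267,.1])
a=cam.get_image('scene')['image'];b=cam.get_image('top')['image']
cv2.imwrite('pics/fin.png',np.hstack([cv2.resize(a[140:270,120:350],(400,300)),cv2.resize(b[130:270,80:380],(400,300))]))"
```

```text
t 16.7 pos [0.3663 0.4511 0.1914] F [-0.3 -0.7  0.4] w 0.749 tilt [ 0.001 -0.    -1.   ] j7 0.18182859206912846
d_tool [-0.1974 -0.0961  0.0915]
```

View pics/fin.png

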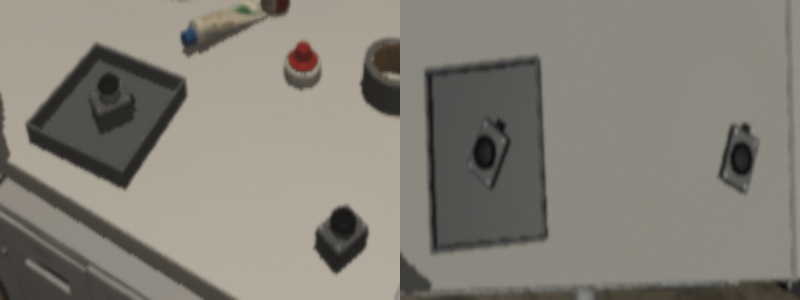

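The worn button stands upright in the middle of the tray with its head out. The right one stands where it was with its head down, and the arm is clear of everything.

```bash
python3 -c "
from cell import arm, cam, sign_off
print(sign_off())"
```

```text
the job is handed in; nothing more can be done
None
```

Job handed in at about 17 s: the left button (tested first) sprang back, so it is worn and now stands upright in the tray; the right one is sound and stands where it was with its head down.

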